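Charge the bench pressure pump and shut it off

TASK

Pump the spring plunger of the bench pressure pump with your fingertips, pressing it down and letting it spring back up again and again, until its indicator pin has come fully out of the block; only then push the valve handle round with a fingertip until it stands fully crosswise, at its stop. Leave the plunger up and back away; do not touch the indicator pin, and neither move nor pick up the things standing about.

Things in the scene. Friction and masses are not known exactly. Their poses are not given: they have to be found in the camera images.
- pump: bench pump, bolted down: dark base plate (x -90 to 90, y -155 to 115, 12 mm thick), red reservoir behind (74 mm high). Origin on the table, z up, x away from the robot at yaw 0. In this frame: plunger axis x 0, y 70; indicator block 50 x 46 mm, 74 high, with the pin at x 0, y 0; valve pivot x -30, y -100 mm. In front of the block, between it and the handle, it is free down to the plate
- plunger_top (a point): centre of the top face of the black mushroom knob (46 mm across, 17 mm thick) on the plunger, which stands on the 105 mm high barrel; 156 mm above the table when up, 121 mm when down. Moves with the plunger
- plunger (a joint): m: 0 up, 0.035 fully down. Its spring returns it: 6 N up, 12 N down, plus about 2 N while lifting the pin. A ratchet lifts the pin in the later part of each press, about 8 mm per full stroke (the first 5 to 15 mm), and holds it. Let it rise fully between presses to catch the next tooth; when the pin is fully out, more strokes do nothing
- pin_tip (a point): centre of the top of the steel indicator pin (12 mm rod with a 17 mm wide head 6 mm tall), 89 mm above the table when fully in and 129 mm when fully out
- pin: the same indicator pin; its origin lies on its axis and is 0 mm above the table when fully in, 40 mm when fully out; it begins 0 to 18 mm out
- valve_hinge (a point): pivot of the valve handle, at the height of the middle of the handle (66 mm above the table); the pivot axis is vertical
- valve_end (a point): free end of the valve handle, 97 mm from the pivot; the handle is a straight level bar, black sleeve 17 mm wide and 13 mm tall over its outer 60 mm
- valve (a joint): handle angle, rad: 0 it points along the pump's -x (towards the robot), 1.57 it points along the pump's -y (away from block and plunger), at its stop; growing = counter-clockwise seen from above. It begins between 0 and 0.3, stays where it is left and needs about 1 to 2 N at its end
- socket: steel wrench socket, 28 mm across, 42 mm tall, standing on the pump's base plate in front of the barrel; bystander; origin under its middle
- rad_cap: round steel radiator cap, 62 mm across, 26 mm tall, on the table; bystander; origin under its middle
- hose_clamp: steel band ring, 56 mm across, 12 mm tall, on the table; bystander; origin under its middle
- spray_can: grey can, 56 mm across, 150 mm tall, standing; bystander; origin under its middle
- screwdriver: screwdriver lying on the table; bystander; origin under its middle, its axis along x
- wrench: steel wrench lying on the table behind the pump; bystander; origin under its middle, its axis along x
- jar: clear jar with black lid, 60 mm across, 70 mm tall, standing; bystander; origin under its middle

How it is judged:
By the outcome, as a careful person would: the job done as asked, in the order asked, and still so for the second after the job is handed in, with the robot touching nothing.
It also fails if it takes over 51 s, if anything falls off the work surface, if the arm or the gripper's body presses on something with over 40 N, if the wrist force passes 120 N, or if a joint passes its speed limit or range.

ROBOT

A 6-joint arm with a two-finger parallel gripper is mounted at the origin on the work surface. World frame = base frame: x ahead of the robot, y to its left, z up, the work surface at z = 0. Lengths are in m, angles in degrees, forces in N, time in s.
With the tool pointing down it reaches from about 0.3 to 0.75 m from the base axis. Payload 8.5 kg.
Tool frame: the origin (TCP) lies at the very end of the fingers, on their centre line; the grasp point (between the pads) lies 19 mm behind it; x points along the fingers, y is the direction in which the jaws open and shut, and the axes are right-handed (so a half turn about x gives the same grasp; the last joint's range is limited). The gripper opens to 85 mm and grips with 20 to 120 N. Pads are 22 mm wide; open, the fingers measure 114 mm over their backs; the gripper's body (76 mm by 85 mm) begins 54 mm behind the grasp point. The pads swing forward as they close: fully open they stand 13 mm farther back than shut.
Start: joints at [-79.544, 21.807, 74.336, -0, 83.858, -12.336], TCP at [0.213, -0.507, 0.231] pointing down, gripper open.
Joint ranges: [-178.18, 178.18], [-50.72, 133.34], [12.68, 142.11], [-81.47, 261.47], [9.98, 163.14], [-165.26, 165.26]. Speed limits (degrees/s): [136.94, 136.94, 180, 180, 180, 180].

INTERFACE

Orientations are given as a 3x3 rotation matrix whose columns are the frame's x, y, z axes.
In Python, from rig import sensors, cams, env gives the robot as it stands.
- The arm moves only by the shell command python3 -m crank 'ROWS' [FORCE]. ROWS is a JSON object of lists of equal length, an entry for each row: "hand": the closure in counts, from 0 (fully open) to 255 (shut); "translation": the shift along the tool's x, y, z in m, a list of three; "dr": the turn, a rotation vector about the tool's x, y, z in rad, a list of three. A call has 1 to 5 rows; each row is the pose to reach, as a shift and turn from the pose commanded when the call began, along the tool's axes at that moment; what a row does not reach only later rows make up. A row lasts 1/10 s, in which the tool goes at most 50 mm and 8.59 degrees, less where a joint would pass 70% of its speed; a pose out of reach is approached as far as the arm can. A call with a gripper value outside its range is refused whole. The fingers move at their own pace and stop on an object; FORCE is the grip in N (left out, the last holds). Time passes only in rows, so rows that repeat a pose let the fingers close. It gives the time, the measured TCP pose, the force and the opening at its end, in the units of the state.
- sensors.observe(): the state, without advancing time (a new reading comes with each control period).
- cams.get_image(name): name is "side" or "top" or "wrist"; returns (picture, depth): 420x560x3 uint8, blue, green, red; 420x560 float32, m along the optical axis (not along the pixel's ray), 0 where there is no reading.
- cams.calibration(name): a dict with "vertical_fov" (degrees; the focal length in pixels is half the picture's height over the tangent of half this angle, whatever the lens; pixels are square), "cx", "cy" (the principal point, pixels), "extrinsics" (4x4, takes a point from camera to world coordinates). Camera axes: x right, y down, z forward; pixel columns grow to the right and rows downward; lengths in m; the calibration is good to about 2 mm. A picture is of the moment at which its call begins: read the wrist's pose just before it. calibration takes no time and is no camera call; for the wrist camera it gives the pose at the moment of the call.
- env.close_job(): hands the job in, once; it reports no verdict.
The state is a dict: "time_s": time; "q": joint angles; "qvel": joint speeds; "joint_efforts": joint torques, N m; "position": TCP position; "tool_rot": TCP orientation; "ft_force": force on the tool from outside, world axes, zero at the start; "wrist_torque": the same for the moment, N m; "grip_width": finger opening in m.
Only numpy, scipy, OpenCV 4.12 (cv2) and the standard library are available. Lean on these libraries where they do the work, as an engineer would, in place of code of your own. Each camera call takes 0.05 s, during which the arm holds its last target. There are 200 camera calls.

## Working session

There is one attempt and no reset: what is moved stays moved. The work goes in short steps, Python scripts to look and compute and a shell command to move; the robot and the scene stay as the last step left them, time stands still between calls to the robot, and variables do not carry over. Pictures are saved under pics/ and viewed, about 8 in all and at most 12, crops included, and the job is handed in when it is done.

```bash
mkdir -p pics; ls; python3 - <<'E'
from rig import sensors, cams, env
import cv2, numpy as np
s=sensors.observe(); print(s)
for n in ("side","top"):
    im,d=cams.get_image(n); cv2.imwrite(f"pics/{n}0.png",im); np.savez(f"pics/{n}0.npz",im=im,d=d)
    c=cams.calibration(n); print(n,c)
E
```

```text
pics
{'time_s': 0.0, 'q': array([-7.95431939e+01,  2.18393859e+01,  7.43867019e+01, -3.68716392e-04,
        8.38585307e+01, -1.23361741e+01]), 'qvel': array([ 0.00194614,  0.03593964, -0.04614769,  0.00310716,  0.08175315,
       -0.04380107]), 'joint_efforts': array([-1.46561329e-04, -4.48462701e+01, -2.31274474e+01, -2.21405421e-04,
        4.78870046e-03, -4.63560838e-06]), 'position': array([ 0.21300652, -0.50674094,  0.23071535]), 'tool_rot': array([[-2.74335498e-04,  3.87403079e-01, -9.21910396e-01],
       [ 1.45118094e-03, -9.21909306e-01, -3.87403053e-01],
       [-9.99998909e-01, -1.44413721e-03, -3.09279517e-04]]), 'ft_force': array([ 1.45389677, -0.87880423, -0.50047291]), 'wrist_torque': array([0.01864772, 0.0352227 , 0.04246165]), 'grip_width': 0.0851315363020613}
side {'vertical_fov': 43.46720386632055, 'cx': 284.6385773374216, 'cy': 202.37926526432855, 'extrinsics': array([[-0.95643013, -0.15408347,  0.24799131,  0.34068703],
       [-0.2918407 ,  0.52896215, -0.79688647,  0.81996079],
       [-0.00839099, -0.83454019, -0.55088316,  0.66201895],
       [ 0.        ,  0.        ,  0.        ,  1.        ]])}
top {'vertical_fov': 57.16664411083888, 'cx': 289.26370947605926, 'cy': 209.58193215671182, 'extrinsics': array([[-3.49730557e-03, -9.96568835e-01,  8.26941753e-02,
         5.45696385e-01],
       [-9.99526786e-01,  9.56454789e-04, -3.07455459e-02,
         2.77404342e-02],
       [ 3.05609596e-02, -8.27625699e-02, -9.96100590e-01,
         9.16709369e-01],
       [ 0.00000000e+00,  0.00000000e+00,  0.00000000e+00,
         1.00000000e+00]])}
```

View pics/side0.png

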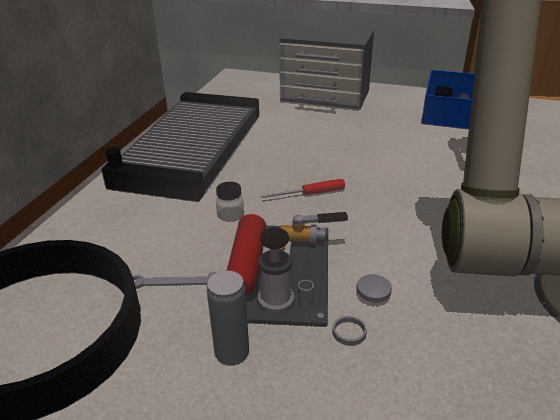

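View pics/top0.png

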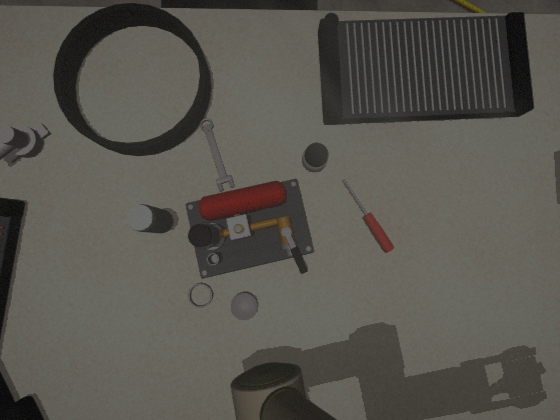

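Side view: pump with the knob at (274,238), handle end at (346,216). Top view: knob (205,235), pin (238,229), handle end (304,271), socket (213,259), can left at (150,217). Next I'll measure.

```bash
cat > h.py <<'E'
import numpy as np, cv2
from rig import sensors, cams
def K(n,c=None):
    c=c or cams.calibration(n); f=210/np.tan(np.radians(c["vertical_fov"])/2); return f,c["cx"],c["cy"],c["extrinsics"]
def cloud(n,d,c=None):
    f,cx,cy,E=K(n,c); v,u=np.mgrid[:420,:560]
    P=np.stack([(u-cx)/f*d,(v-cy)/f*d,d],-1)
    return P@E[:3,:3].T+E[:3,3]
def ray(n,u,v,z,c=None):
    f,cx,cy,E=K(n,c); r=E[:3,:3]@np.array([(u-cx)/f,(v-cy)/f,1]); o=E[:3,3]
    return o+r*(z-o[2])/r[2]
def proj(n,p,c=None):
    f,cx,cy,E=K(n,c); q=E[:3,:3].T@(np.asarray(p)-E[:3,3]); return q[0]/q[2]*f+cx,q[1]/q[2]*f+cy
E
python3 - <<'E'
from h import *
a=np.load("pics/top0.npz"); im=a["im"]; W=cloud("top",a["d"])
for n,u,v in [("knob",205,235),("block",238,229),("hend",303,268),("hub",287,234),("plate",270,255),("can",143,217),("socket",213,259)]:
    print(n,W[v,u].round(3))
x0,y0,x1,y1=170,165,330,310
ROI=np.zeros((420,560),bool); ROI[y0:y1,x0:x1]=1
z=W[...,2]
def st(nm,m):
    m=m&ROI; p=W[m]; print(nm,m.sum(),np.median(p,0).round(4) if len(p) else '', p.min(0).round(3),p.max(0).round(3))
k=np.zeros_like(ROI);k[215:255,180:226]=1
st("knobtop",(z>.14)&(z<.17)&k)
k=np.zeros_like(ROI);k[214:242,224:252]=1
st("blocktop",(z>.064)&(z<.08)&k); st("pintop",(z>.084)&(z<.14)&k)
k=np.zeros_like(ROI);k[225:280,275:315]=1
st("handle",(z>.058)&(z<.09)&k)
b=im.max(2)<60
k=b&(z>.055)&(z<.085)&k; p=W[k]; m=p.mean(0); ev=np.linalg.svd(p[:,:2]-m[:2],full_matrices=False)[2][0]; print("sleeve",m,ev,np.ptp((p[:,:2]-m[:2])@ev))
plate=((z>.006)&(z<.02)&ROI).astype(np.uint8)
r=cv2.minAreaRect(W[(plate>0)][:,:2].astype(np.float32)); print(r)
cv2.imwrite("pics/tc.png",cv2.resize(im[y0:y1,x0:x1],None,fx=5,fy=4.1*1.0,interpolation=2)) 
E
```

```text
knob [0.559 0.169 0.158]
block [0.573 0.112 0.089]
hend [ 0.488 -0.028  0.072]
hub [0.562 0.007 0.072]
plate [0.515 0.045 0.011]
can [0.595 0.292 0.15 ]
socket [0.507 0.175 0.026]
knobtop 437 [0.5591 0.1796 0.1558] [0.538 0.158 0.148] [0.581 0.203 0.16 ]
blocktop 413 [0.5818 0.1131 0.0744] [0.552 0.087 0.066] [0.606 0.14  0.08 ]
pintop 48 [0.575  0.1121 0.0895] [0.566 0.105 0.086] [0.581 0.121 0.093]
handle 378 [ 0.5274 -0.0084  0.0722] [ 0.477 -0.037  0.059] [0.578 0.02  0.078]
sleeve [ 0.50693886 -0.01859535  0.07285073] [-0.92055844 -0.39060487] 0.07072913275984088
((0.5610733032226562, 0.10184504836797714), (0.3341047167778015, 0.35523274540901184), 0.14618483185768127)
```

View pics/tc.png

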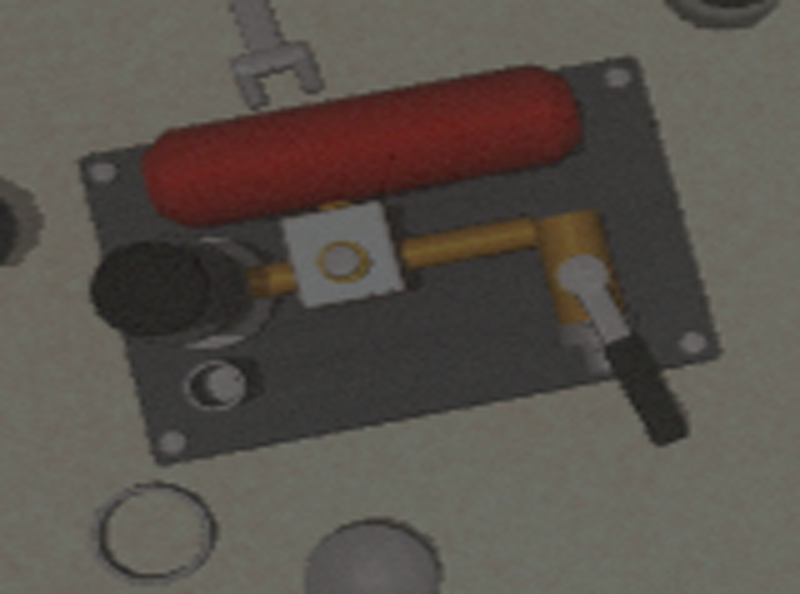

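Pin starts about 0 mm out. Knob is at (0.559, 0.180, 0.156), pivot at about (0.568, 0.008), handle at about 0.17 rad, and pump yaw about 13°. Closing the hand and going above the knob.

```bash
python3 -m crank '{"hand":[255,255,255,255,255],"translation":[[0,-0.16,-0.19],[0,-0.16,-0.19],[0,-0.16,-0.19],[0,-0.16,-0.19],[0,-0.16,-0.19]],"dr":[[0,0,0],[0,0,0],[0,0,0],[0,0,0],[0,0,0]]}' 40
python3 -m crank '{"hand":[255,255,255,255,255],"translation":[[0,-0.16,-0.19],[0,-0.16,-0.19],[0,-0.16,-0.19],[0,-0.16,-0.19],[0,-0.16,-0.19]],"dr":[[0,0,0],[0,0,0],[0,0,0],[0,0,0],[0,0,0]]}'
python3 - <<'E'
from rig import sensors
import numpy as np
s=sensors.observe(); d=np.array([.559,.180,.185])-s["position"]; print(s["tool_rot"].T@d, s["tool_rot"], s["ft_force"], s["grip_width"],s["q"])
E
```

```text
time_s: 0.6
position: [0.3266, -0.2839, 0.2312]
tool_rot: [[-0.0, 0.387, -0.922], [0.0, -0.922, -0.387], [-1.0, -0.001, -0.0]]
ft_force: [0.8, -0.4, -0.8]
grip_width: 0.0121
time_s: 1.1
position: [0.4398, -0.0627, 0.2313]
tool_rot: [[-0.0, 0.388, -0.922], [0.0, -0.922, -0.388], [-1.0, -0.0, 0.0]]
ft_force: [-0.1, -1.8, 0.1]
grip_width: -0.0
[ 0.04628024 -0.17752126 -0.20389673] [[-1.27867431e-04  3.87501004e-01 -9.21869273e-01]
 [ 4.57766279e-05 -9.21869277e-01 -3.87501012e-01]
 [-9.99999991e-01 -9.17488258e-05  1.00138567e-04]] [-0.14491074 -1.79155507  0.08548113] -2.171482988733098e-05 [-2.34441620e+01  1.11542473e+01  8.98857082e+01 -5.18075871e-04
  7.89678095e+01  4.37568431e+01]
```

```bash
python3 -m crank '{"hand":[255,255,255,255,255],"translation":[[0,-0.16,-0.185],[0,-0.16,-0.185],[0,-0.16,-0.185],[0,-0.16,-0.185],[0,-0.16,-0.185]],"dr":[[0,0,0],[0,0,0],[0,0,0],[0,0,0],[0,0,0]]}'
python3 -m crank '{"hand":[255,255,255,255,255],"translation":[[0.02,-0.0175,-0.019],[0.046,-0.0175,-0.019],[0.046,-0.0175,-0.019],[0.046,-0.0175,-0.019],[0.046,-0.0175,-0.019]],"dr":[[0,0,0],[0,0,0],[0,0,0],[0,0,0],[0,0,0]]}'
python3 - <<'E'
from h import *
im,d=cams.get_image("wrist"); c=cams.calibration("wrist"); cv2.imwrite("pics/w1.png",im); W=cloud("wrist",d,c)
i2,d2=cams.get_image("side"); cv2.imwrite("pics/s1.png",cv2.resize(i2[170:320,180:400],None,fx=3,fy=3))
z=W[...,2]
s=sensors.observe(); print(s["position"])
m=(z>.15)&(z<.162)&(np.hypot(W[...,0]-.559,W[...,1]-.18)<.045); p=W[m]; print(m.sum(),p.mean(0),p.min(0),p.max(0))
E
```

```text
time_s: 1.6
position: [0.5484, 0.1568, 0.2309]
tool_rot: [[-0.001, 0.388, -0.922], [-0.0, -0.922, -0.388], [-1.0, -0.0, 0.001]]
ft_force: [0.7, -0.2, -0.5]
grip_width: 0.0
time_s: 2.1
position: [0.5592, 0.1774, 0.1868]
tool_rot: [[0.002, 0.387, -0.922], [0.0, -0.922, -0.387], [-1.0, 0.001, -0.002]]
ft_force: [0.9, 0.4, 0.3]
grip_width: -0.0001
[0.55915014 0.17739112 0.18672808]
3428 [0.56422568 0.18473295 0.15547325] [0.53838148 0.15979807 0.15006992] [0.58239038 0.2049629  0.15804179]
```

View pics/w1.png

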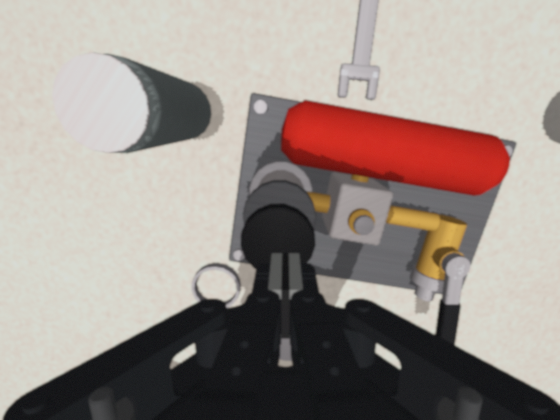

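View pics/s1.png

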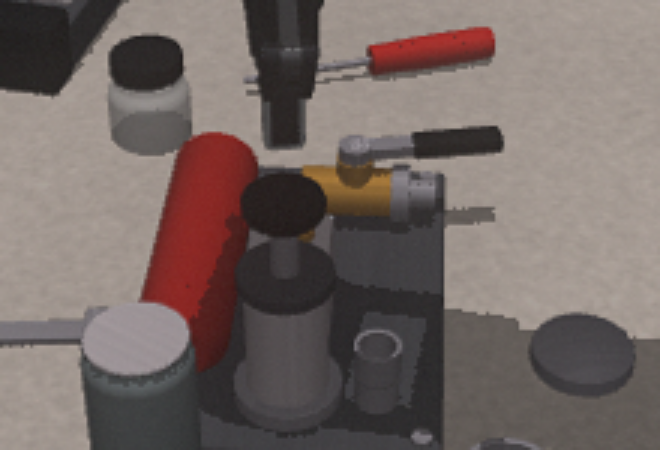

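Wrist view: the fingertips stand over the knob, which is centred near (278,240). Side view confirms they're clear of everything. Now the first stroke.

```bash
python3 -m crank '{"hand":[255,255],"translation":[[0.024,-0.003,-0.001],[0.024,-0.003,-0.001]],"dr":[[0,0,0],[0,0,0]]}'
python3 -m crank '{"hand":[255,255,255],"translation":[[0.02,0,0],[0.041,0,0],[0.041,0,0]],"dr":[[0,0,0],[0,0,0],[0,0,0]]}'
python3 -m crank '{"hand":[255,255,255,255],"translation":[[0,0,0],[-0.042,0,0],[-0.042,0,0],[-0.042,0,0]],"dr":[[0,0,0],[0,0,0],[0,0,0],[0,0,0]]}'
cat > pin.py <<'E'
from h import *
a,d=cams.get_image("top"); W=cloud("top",d); z=W[...,2]
m=(z>.084)&(z<.14)&(np.hypot(W[...,0]-.575,W[...,1]-.112)<.012); print("top pin z",m.sum(),np.median(z[m]) if m.any() else None)
d=cams.get_image("wrist")[1]; W=cloud("wrist",d); z=W[...,2]
m=(z>.084)&(z<.14)&(np.hypot(W[...,0]-.575,W[...,1]-.112)<.015); print("wrist pin z",m.sum(),np.percentile(z[m],[50,95]) if m.any() else None)
E
python3 pin.py
```

```text
time_s: 2.4
position: [0.5575, 0.1807, 0.1599]
tool_rot: [[-0.003, 0.387, -0.922], [-0.0, -0.922, -0.387], [-1.0, -0.001, 0.003]]
ft_force: [0.0, -0.6, -0.1]
grip_width: 0.0
time_s: 2.7
position: [0.5595, 0.1809, 0.1221]
tool_rot: [[0.003, 0.387, -0.922], [0.001, -0.922, -0.387], [-1.0, 0.001, -0.003]]
ft_force: [-1.6, 0.2, 11.3]
grip_width: -0.0001
time_s: 3.1
position: [0.559, 0.1808, 0.1641]
tool_rot: [[0.003, 0.387, -0.922], [0.0, -0.922, -0.387], [-1.0, 0.001, -0.003]]
ft_force: [-0.2, 0.0, -0.9]
grip_width: 0.0001
top pin z 48 0.09697037201823688
wrist pin z 452 [0.0957721  0.09700266]
```

One stroke lifted the pin about 8 mm. More strokes.

```bash
for i in 1; do python3 -m crank '{"hand":[255,255,255],"translation":[[0.022,0,0],[0.044,0,0],[0.044,0,0]],"dr":[[0,0,0],[0,0,0],[0,0,0]]}'; done
python3 -m crank '{"hand":[255,255,255,255],"translation":[[-0.044,0,0],[-0.044,0,0],[-0.044,0,0],[-0.044,0,0]],"dr":[[0,0,0],[0,0,0],[0,0,0],[0,0,0]]}'
python3 -m crank '{"hand":[255,255,255],"translation":[[0.022,0,0],[0.044,0,0],[0.044,0,0]],"dr":[[0,0,0],[0,0,0],[0,0,0]]}'
python3 -m crank '{"hand":[255,255,255,255],"translation":[[-0.044,0,0],[-0.044,0,0],[-0.044,0,0],[-0.044,0,0]],"dr":[[0,0,0],[0,0,0],[0,0,0],[0,0,0]]}'
python3 pin.py
```

```text
time_s: 3.5
position: [0.5606, 0.1812, 0.121]
tool_rot: [[0.007, 0.387, -0.922], [0.001, -0.922, -0.387], [-1.0, 0.002, -0.007]]
ft_force: [4.0, 0.1, 12.3]
grip_width: -0.0001
time_s: 3.9
position: [0.5578, 0.1809, 0.161]
tool_rot: [[-0.003, 0.387, -0.922], [-0.0, -0.922, -0.387], [-1.0, -0.001, 0.003]]
ft_force: [-0.7, 0.1, -1.3]
grip_width: -0.0002
time_s: 4.2
position: [0.5603, 0.1811, 0.1207]
tool_rot: [[0.007, 0.387, -0.922], [0.0, -0.922, -0.387], [-1.0, 0.002, -0.006]]
ft_force: [2.3, 0.2, 15.5]
grip_width: -0.0001
time_s: 4.6
position: [0.5577, 0.1809, 0.1607]
tool_rot: [[-0.003, 0.387, -0.922], [-0.0, -0.922, -0.387], [-1.0, -0.001, 0.003]]
ft_force: [0.1, 0.0, -1.2]
grip_width: -0.0004
top pin z 52 0.11309360217547448
wrist pin z 710 [0.11264659 0.11414066]
```

```bash
python3 -m crank '{"hand":[255,255,255],"translation":[[0.022,0,0],[0.044,0,0],[0.044,0,0]],"dr":[[0,0,0],[0,0,0],[0,0,0]]}'|grep -E "pos|ft"
python3 -m crank '{"hand":[255,255,255,255],"translation":[[-0.044,0,0],[-0.044,0,0],[-0.044,0,0],[-0.044,0,0]],"dr":[[0,0,0],[0,0,0],[0,0,0],[0,0,0]]}'|grep -E "pos|ft"
python3 -m crank '{"hand":[255,255,255],"translation":[[0.022,0,0],[0.044,0,0],[0.044,0,0]],"dr":[[0,0,0],[0,0,0],[0,0,0]]}'|grep -E "pos|ft"
python3 -m crank '{"hand":[255,255,255,255],"translation":[[-0.044,0,0],[-0.044,0,0],[-0.044,0,0],[-0.044,0,0]],"dr":[[0,0,0],[0,0,0],[0,0,0],[0,0,0]]}'|grep -E "pos|ft"
python3 pin.py
python3 -m crank '{"hand":[255,255,255],"translation":[[0.022,0,0],[0.044,0,0],[0.044,0,0]],"dr":[[0,0,0],[0,0,0],[0,0,0]]}'|grep -E "pos|ft"
python3 -m crank '{"hand":[255,255,255,255],"translation":[[-0.044,0,0],[-0.044,0,0],[-0.044,0,0],[-0.044,0,0]],"dr":[[0,0,0],[0,0,0],[0,0,0],[0,0,0]]}'|grep -E "pos|ft"
python3 pin.py
```

```text
position: [0.5604, 0.1811, 0.1209]
ft_force: [1.9, -0.5, 11.4]
position: [0.5578, 0.1809, 0.1609]
ft_force: [1.3, -0.4, -1.2]
position: [0.5603, 0.1811, 0.1207]
ft_force: [1.9, 0.0, 17.1]
position: [0.5577, 0.1809, 0.1606]
ft_force: [-0.4, 0.0, -0.3]
top pin z 59 0.12878930934257393
wrist pin z 1008 [0.12816719 0.1299782 ]
position: [0.5604, 0.1811, 0.1209]
ft_force: [3.6, 0.2, 11.6]
position: [0.5578, 0.1809, 0.1609]
ft_force: [0.5, 0.7, 0.7]
top pin z 60 0.12903418860211852
wrist pin z 1014 [0.12823115 0.13038552]
```

The pin stands at 129 mm (fully out); the extra stroke changed nothing. I'll lift and work out the valve path.

```bash
python3 -m crank '{"hand":[255,255,255,255,255],"translation":[[-0.05,0,0],[-0.05,0.04,0.02],[-0.05,0.08,0.06],[-0.05,0.122,0.1],[-0.05,0.122,0.14]],"dr":[[0,0,0],[0,0,0],[0,0,0],[0,0,0],[0,0,0]]}'
python3 -m crank '{"hand":[255,255],"translation":[[0,0,0],[0,0,0]],"dr":[[0,0,0],[0,0,0]]}' |grep pos
python3 - <<'E'
from h import *
d_im,d=cams.get_image("top"); W=cloud("top",d); z=W[...,2]
k=(d_im.max(2)<60)&(z>.055)&(z<.085)&(abs(W[...,0]-.51)<.06)&(abs(W[...,1]+.02)<.05); print("sleeve",k.sum(),W[k].mean(0) if k.any() else None)
s=sensors.observe(); p=s["position"]; R=np.array([[0,.3874,-.9219],[0,-.9219,-.3874],[-1,0,0]]); print(p)
def tgt(th,r,o,z=.05):
    t=np.radians(th); u=np.array([np.cos(t),np.sin(t)]); n=np.array([-u[1],u[0]]); q=np.array([.567,.008])+r*u-o*n; return np.array([*q,z])
print("above",R.T@(tgt(203,.08,.045,p[2])-p),tgt(203,.08,.045))
q=tgt(203,.08,.045)
for th,o in [(203,.045),(203,.024),(210,.022),(220,.022),(230,.022),(240,.022),(250,.02),(260,.02),(270,.02),(280,.02),(283,.02),(288,.02)]:
    print(th,o,tgt(th,.08,o).round(3),(R.T@(tgt(th,.08,o)-q)).round(4))
E
```

```text
time_s: 7.5
position: [0.4778, 0.0123, 0.2112]
tool_rot: [[-0.001, 0.386, -0.923], [-0.0, -0.923, -0.386], [-1.0, 0.0, 0.001]]
ft_force: [0.4, -0.7, 1.3]
grip_width: -0.0001
position: [0.4774, 0.0145, 0.2121]
sleeve 157 [ 0.51387868 -0.01605233  0.07249414]
[0.47809991 0.01503167 0.21224701]
above [ 0.         -0.00378791  0.0009282 ] [0.47577671 0.01816423 0.05      ]
203 0.045 [0.476 0.018 0.05 ] [0. 0. 0.]
203 0.024 [ 0.484 -0.001  0.05 ] [ 0.      0.021  -0.0001]
210 0.022 [ 0.487 -0.013  0.05 ] [0.     0.0329 0.002 ]
220 0.022 [ 0.492 -0.027  0.05 ] [0.     0.0474 0.0028]
230 0.022 [ 0.499 -0.039  0.05 ] [0.     0.0617 0.001 ]
240 0.022 [ 0.508 -0.05   0.05 ] [ 0.      0.0756 -0.0031]
250 0.02 [ 0.521 -0.06   0.05 ] [ 0.      0.0898 -0.0111]
260 0.02 [ 0.533 -0.067  0.05 ] [ 0.      0.1011 -0.02  ]
270 0.02 [ 0.547 -0.072  0.05 ] [ 0.      0.1107 -0.0307]
280 0.02 [ 0.561 -0.074  0.05 ] [ 0.      0.1183 -0.0429]
283 0.02 [ 0.566 -0.074  0.05 ] [ 0.      0.1201 -0.0468]
288 0.02 [ 0.573 -0.074  0.05 ] [ 0.      0.1228 -0.0535]
```

```bash
python3 -m crank '{"hand":[255,255,255,255,255],"translation":[[0.04,-0.004,0],[0.08,-0.004,0],[0.12,-0.004,0],[0.162,-0.004,0],[0.162,-0.004,0]],"dr":[[0,0,0],[0,0,0],[0,0,0],[0,0,0],[0,0,0]]}'|grep -E "pos|ft"
python3 -m crank '{"hand":[255,255,255,255,255],"translation":[[0,0.01,0],[0,0.021,0],[0,0.027,0.001],[0,0.033,0.002],[0,0.04,0.002]],"dr":[[0,0,0],[0,0,0],[0,0,0],[0,0,0],[0,0,0]]}'|grep -E "pos|ft"
python3 - <<'E'
from h import *
a=cams.get_image("side")[0]; cv2.imwrite("pics/s2.png",cv2.resize(a[130:310,200:400],None,fx=3,fy=3))
print(sensors.observe()["position"])
E
```

```text
position: [0.4744, 0.0199, 0.0462]
ft_force: [-0.6, 0.6, -0.2]
position: [0.49, -0.0196, 0.0511]
ft_force: [-0.6, 1.3, 0.5]
[ 0.49056838 -0.02043588  0.05093938]
```

View pics/s2.png

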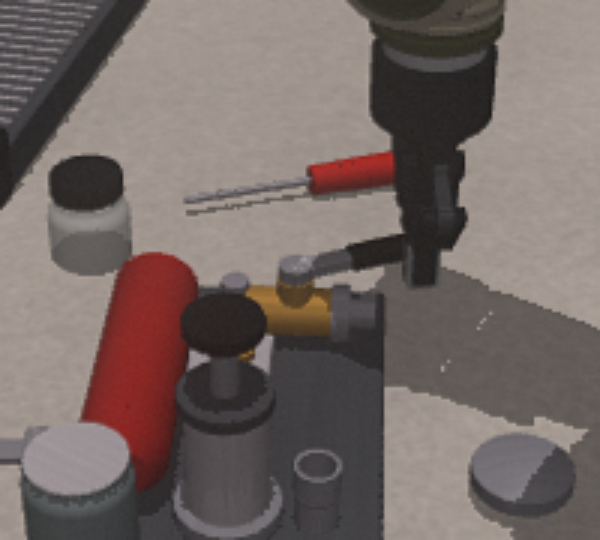

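Side view: the fingertips touch the handle sleeve near its end at (410,250) and the handle has started to turn. Continuing the arc.

```bash
python3 -m crank '{"hand":[255,255,255,255,255],"translation":[[0,0.007,0.001],[0,0.014,0],[0,0.022,-0.001],[0,0.029,-0.003],[0,0.036,-0.005]],"dr":[[0,0,0],[0,0,0],[0,0,0],[0,0,0],[0,0,0]]}'|grep -E "pos|ft"
python3 -m crank '{"hand":[255,255,255,255,255],"translation":[[0,0.007,-0.004],[0,0.014,-0.008],[0,0.02,-0.012],[0,0.025,-0.017],[0,0.03,-0.022]],"dr":[[0,0,0],[0,0,0],[0,0,0],[0,0,0],[0,0,0]]}'|grep -E "pos|ft"
python3 - <<'E'
from h import *
a,d=cams.get_image("wrist"); cv2.imwrite("pics/w3.png",a)
W=cloud("wrist",d); z=W[...,2]
print(sensors.observe()["position"],sensors.observe()["ft_force"])
E
```

```text
position: [0.5087, -0.0508, 0.0503]
ft_force: [-0.2, -0.1, -0.9]
position: [0.5407, -0.0696, 0.0503]
ft_force: [-0.2, 0.9, -0.0]
[ 0.54169839 -0.0700539   0.05037362] [-0.1999069  -0.70627261 -0.00209994]
```

View pics/w3.png

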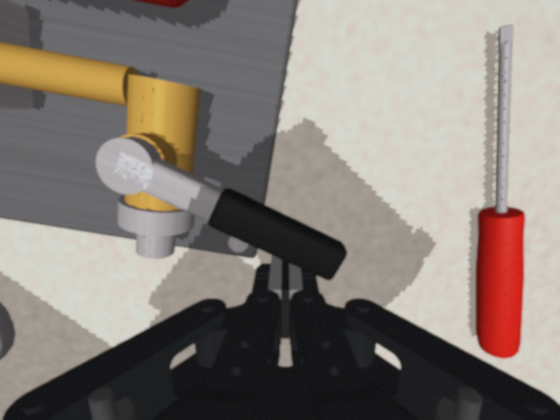

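Wrist view: the tips are behind the sleeve (285,265), and the handle from hub (125,165) to end (340,260) is about 18° short of crosswise. Pushing on gently to the stop.

```bash
python3 -m crank '{"hand":[255,255,255,255,255],"translation":[[0,0.005,-0.006],[0,0.009,-0.012],[0,0.012,-0.018],[0,0.014,-0.022],[0,0.016,-0.026]],"dr":[[0,0,0],[0,0,0],[0,0,0],[0,0,0],[0,0,0]]}'|grep -E "pos|ft"
python3 -m crank '{"hand":[255,255,255,255],"translation":[[0,0.001,-0.003],[0,0.001,-0.003],[0,0.001,-0.003],[0,0.001,-0.003]],"dr":[[0,0,0],[0,0,0],[0,0,0],[0,0,0]]}'|grep -E "pos|ft"
cat > hd.py <<'E'
from h import *
a,d=cams.get_image("wrist"); W=cloud("wrist",d); z=W[...,2]; r=np.hypot(W[...,0]-.567,W[...,1]-.008)
m=((a.max(2)<70)&(z>.066)&(z<.078)&(r>.035)&(r<.1)).astype(np.uint8)
n,l,st,c=cv2.connectedComponentsWithStats(m); i=1+st[1:,4].argmax(); p=W[l==i][:,:2]; b=p.mean(0); v=np.linalg.svd(p-b,full_matrices=False)[2][0]; v*=np.sign(v@(b-[.567,.008]))
print(len(p),b,"sleeve axis deg",np.degrees(np.arctan2(v[1],v[0]))%360,"from pivot",np.degrees(np.arctan2(b[1]-.008,b[0]-.567))%360)
print(sensors.observe()["position"],sensors.observe()["ft_force"])
cv2.imwrite("pics/w4.png",a)
E
python3 hd.py
```

```text
position: [0.5663, -0.0737, 0.0497]
ft_force: [-32.8, -3.1, 17.0]
position: [0.5663, -0.0736, 0.0497]
ft_force: [-35.5, -5.0, 18.3]
5835 [ 0.58446306 -0.05600779] sleeve axis deg 280.5432978410615 from pivot 285.2604394707139
[ 0.56632859 -0.07360937  0.0496925 ] [-34.67001997  -5.6683671   17.85919823]
```

The stop is reached: force jumped to 35 N with no movement. Backing away, then checking.

```bash
python3 -m crank '{"hand":[255,255,255,255,255],"translation":[[0,-0.005,0.015],[0,-0.01,0.035],[0,-0.01,0.045],[-0.04,-0.01,0.045],[-0.08,-0.01,0.045]],"dr":[[0,0,0],[0,0,0],[0,0,0],[0,0,0],[0,0,0]]}'|grep -E "pos|ft"
python3 -m crank '{"hand":[255,255,255,255,255],"translation":[[-0.05,0,0],[-0.1,0.02,0.02],[-0.12,0.06,0.05],[-0.12,0.1,0.07],[-0.12,0.1,0.07]],"dr":[[0,0,0],[0,0,0],[0,0,0],[0,0,0],[0,0,0]]}'|grep -E "pos|ft|time"
python3 hd.py; python3 pin.py
python3 - <<'E'
from h import *
a,d=cams.get_image("top"); W=cloud("top",d); z=W[...,2]
m=(z>.11)&(z<.17)&(np.hypot(W[...,0]-.559,W[...,1]-.18)<.02); print("knob z",np.median(z[m]))
cv2.imwrite("pics/t5.png",cv2.resize(a[165:310,170:330],None,fx=4,fy=4))
E
```

```text
position: [0.5281, -0.0823, 0.131]
ft_force: [-0.2, -0.3, 0.3]
time_s: 11.8
position: [0.5023, -0.2063, 0.2514]
ft_force: [-0.3, 0.6, -0.3]
1239 [ 0.58203192 -0.05432728] sleeve axis deg 282.22994526083255 from pivot 283.55948891749
[ 0.50236623 -0.20438568  0.25069403] [-0.05465807  0.44210963 -0.383075  ]
top pin z 59 0.12984642850020267
wrist pin z 0 None
knob z 0.15601283699167617
```

View pics/t5.png

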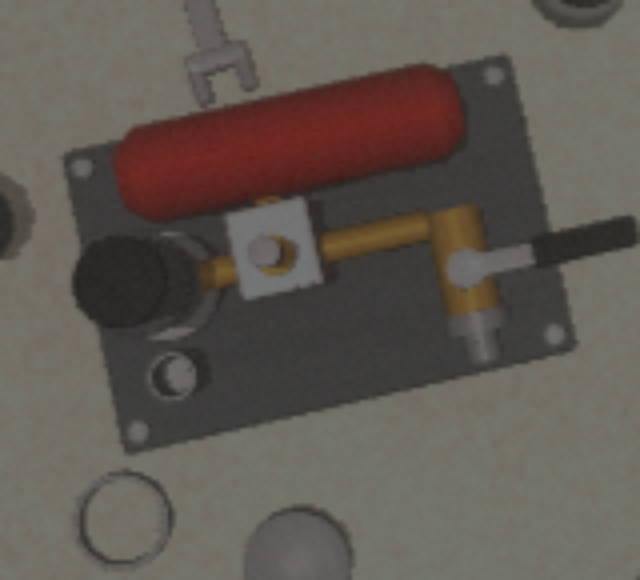

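The top view shows the handle crosswise, parallel to the plate edge (end at (633,230)). The pin is out, the plunger is up and the bystanders are where they were. Handing in.

```bash
python3 -c "
from rig import env; print(env.close_job())"
```

```text
the job is handed in; nothing more can be done
None
```

I pumped the plunger until the indicator pin was fully out, then pushed the valve handle round to its stop, backed away and handed the job in at about 12 s.

- **Pump:** I gave it six full strokes. The pin rose about 8 mm per stroke to 129 mm above the table, and the sixth stroke, done as a check, added nothing.
- **Valve:** The handle was pushed with the closed fingertips until it stopped moving. The force there rose to about 40 N in all, a firm push against the stop.
- **Last checks:**
  - **Handle angle:** it measures 282–283.5° in the world frame, against about 283° expected for fully crosswise.
  - **Pin and plunger:** the pin top reads 129.8 mm and the knob 156 mm, so the plunger is up.
  - **Contact and bystanders:** the arm is clear, with about 0 N on the wrist. The things around the pump in that picture look unmoved. The can, screwdriver and jar were mostly outside that crop, though nothing came near them.
- **Check without a result:** the final wrist-camera reading of the pin gave nothing, so the last pin height rests on the top camera alone. No checks disagreed.

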